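Open the swing-bolt tube clamp of a bicycle frame jig

ROBOT

A 6-joint arm with a two-finger parallel gripper is mounted at the origin on the work surface. World frame = base frame: x ahead of the robot, y to its left, z up, the work surface at z = 0. Lengths are in m, angles in rad, forces in N, time in s.
With the tool pointing down it reaches from about 0.25 to 0.775 m from the base axis. Payload 4 kg.
Tool frame: the origin (TCP) lies midway between the tips of the shut fingers; the grasp point (between the pads) lies 19 mm behind it; z points along the fingers, y is the direction in which the jaws open and shut (so a half turn about z gives the same grasp; the last joint's range is limited). The gripper opens to 94 mm and grips with 3 to 60 N. Pads are 16 mm wide; open, the fingers measure 119 mm over their backs; the gripper's body (75 mm by 177 mm) begins 78 mm behind the grasp point.
Start: joints at [1.011, 0.087, 1.371, -0, 1.684, -0.103], TCP at [0.243, 0.494, 0.206] pointing down, gripper open.
Joint ranges: [-3.1, 3.1], [-0.76, 2.03], [0.27, 2.55], [-1.08, 4.22], [0.17, 2.65], [-2.57, 2.57]. Speed limits (rad/s): [2.79, 2.79, 3.14, 3.14, 3.14, 3.14].

INTERFACE

Orientations are given as [roll, pitch, yaw] about the fixed x, y, z axes, in that order (R = Rz(yaw) Ry(pitch) Rx(roll)).
In Python, from bench import robot, cams gives the robot as it stands.
- The arm moves only by the tool step_arm, never from a script. Its argument "plan" is a list that holds one entry, the list of rows, each a list of 5 numbers: the shift along the world's x, y, z in mm, then the turn about the world's z in rad, then the opening in per cent of the stroke, from 0 (shut) to 100 (fully open). In form: [[[tx, ty, tz, turn, fingers], ...]]. A call has 1 to 8 rows; each row is the pose to reach, as a shift and turn from the pose commanded when the call began; what a row does not reach only later rows make up. A row lasts 1/12 s, in which the tool goes at most 41.7 mm and 7.16 degrees, less where a joint would pass 70% of its speed; a pose out of reach is approached as far as the arm can. A call with a gripper value outside its range is refused whole. The fingers move at their own pace and stop on an object; the grip force is fixed at half the most. Time passes only in rows, so rows that repeat a pose let the fingers close. It gives the time, the measured TCP pose, the force and the opening at its end, in the units of the state.
- robot.get_obs(): the state, without advancing time (a new reading comes with each control period).
- cams.snapshot(name): name is "scene" or "side" or "wrist"; returns a dict with "frame" (480x640x3 uint8, red, green, blue), "camera_matrix" (3x3 intrinsics, pixels), "origin" and "attitude" of the camera in the world; the wrist camera has in their place "T_tool_cam" (4x4, takes a point from camera to tool coordinates, whose origin is the TCP and whose axes are the flange's). Camera axes: x right, y down, z forward; pixel columns grow to the right and rows downward; lengths in m; the calibration is good to about 2 mm. A picture is of the moment at which its call begins: read the wrist's pose just before it. There is no depth.
- robot.close_job(): hands the job in, once; it reports no verdict.
The state is a dict: "time": time; "joint_positions": joint angles; "qvel": joint speeds; "joint_torque": joint torques, N m; "tool_pos": TCP position; "ee_rot": TCP orientation; "wrist_force": force on the tool from outside, world axes, zero at the start; "wrist_torque": the same for the moment, N m; "width": finger opening in m.
Only numpy, scipy, OpenCV 4.12 (cv2) and the standard library are available. Lean on these libraries where they do the work, as an engineer would, in place of code of your own. Each camera call takes 0.05 s, during which the arm holds its last target. There are 200 camera calls.

TASK

Open the tube clamp on the frame jig: back the wing nut off (anticlockwise seen from above) until it comes free of the raised lips of the cap's fork, swing the hinged eyebolt out of the slot and down by more than 60 degrees, then fold the clamp cap up by more than 60 degrees and leave it standing open. Leave the steel tube lying in its cradle, and do not disturb the wrench, the oil bottle or the short tube shell beside the jig.

Things in the scene. Friction and masses are not known exactly. Their poses are not given: they have to be found in the camera images.
- clamp: Tube clamp of a frame jig, fixed to the bench. Origin: clamp centre at bench level; x from the cap's hinge over the tube (x = 0) to the eyebolt, y along the tube, z up. Steel base plate 185 x 90 x 14 mm; cradle 60 x 70 mm, floor 44 mm, rails 58 mm above the bench. Only the eyebolt and nut stand higher than the closed cap (its lips reach z = 96 mm).
- cap (a joint): Hinge of the flat aluminium cap over the tube: 0 shut and level, grows as the fork end rises, to 1.75 rad. Stiff: it stays where it is left; lifting at the fork takes about 4 N. Cap 44 mm wide (along y), 14 mm thick, at z = 78 to 92 mm and x = -55 to +78.5 mm when shut, about 0.22 kg. Its end is a fork of two tines with an open slot 11 mm wide from x = 52 mm to the end.
- cap_hinge (a point): Point on the cap's hinge axis, which runs along the clamp's y: clamp x = -58 mm, z = 82 mm. Axes as the clamp's. The hinge cheeks reach z = 91 mm at x = -68 to -48 mm.
- cap_fork (a point): Middle of the cap's fork at half its thickness, 120 mm from the hinge axis (clamp x = 62, z = 85 mm when shut). Axes as the clamp's when shut, turning with the cap. The fork's outer sides are flat and free: it can be pinched across its 44 mm width from above.
- lips (a point): Top of the two lips, midway between them: ridges 4 mm high and 3 mm thick across the ends of the tines' tops (clamp x = 75.5 to 78.5 mm, top at z = 96 mm when shut). They hold the nut's flange in the fork.
- eyebolt (a joint): Hinge of the steel eyebolt: 0 upright in the slot, grows as it swings outward (to the clamp's +x) and down, to 1.45 rad. Stiff: it stays where it is left; pushing its end takes 1 to 2 N. While the nut is low, its flange strikes the lips after about 0.05 rad; it passes freely once the nut is 5 mm above fully down (with a firm push from 3 to 4 mm).
- bolt_pivot (a point): Point on the eyebolt's hinge axis, which runs along the clamp's y: clamp x = 62 mm, z = 30 mm. Axes as the clamp's.
- bolt_end (a point): Free end of the eyebolt, on its axis, 128 mm from its hinge axis (158 mm above the bench when upright). The bolt is 8 mm thick. Local z along the bolt to its free end.
- nut_wings (a point): Point on the wing nut's axis, 20 mm above its underside; 112.5 mm above the bench when fully down and upright. Local x along the wings, z along the bolt. Wings 11 mm thick with flat parallel faces: a bar 34 mm long from 10 to 23 mm above the underside, and two ears reaching 24 mm from the axis, from 14 to 34 mm. They can be pinched from above, the bolt's end between the fingers.
- nut_flange (a point): Centre of the nut's underside. Flange 24 mm across, 4 mm thick; hub 18 mm across to 11 mm. The nut rises 8 mm a turn (1.27 mm per rad) anticlockwise seen from above; turning takes about 0.15 N m. It starts anywhere from fully down to 1.2 rad turned up, and stays where it is left; a stop 7 rad up from fully down keeps it on the bolt.
- tube: Steel frame tube, 32 mm diameter, 260 mm long, 0.35 kg, lying loose in the cradle along the clamp's y, under the cap with 2 mm of play. Origin: midway along it, on its underside; y along the tube.
- wrench: Bystander: steel wrench about 180 mm long lying on the bench.
- oil_bottle: Bystander: white oil bottle, 54 mm diameter, 140 mm high, standing; origin under its centre.
- bottom_bracket: Bystander: short upright steel tube shell, 42 mm diameter, 70 mm high; origin under its centre.
Not all that is in view belongs to the job. Of the things like the clamp, leave any that is orange; of the rest the larger one is meant.

How it is judged:
By the outcome, as a careful person would: the job done as asked, in the order asked, and still so for the second after the job is handed in, with the robot touching nothing.
It also fails if it takes over 72 s, if anything falls off the work surface, if the arm or the gripper's body presses on something with over 40 N, if the wrist force passes 120 N, or if a joint passes its speed limit or range.

## Working session

There is one attempt and no reset: what is moved stays moved. The work goes in short steps, Python scripts to look and compute and a tool call to move; the robot and the scene stay as the last step left them, time stands still between calls to the robot, and variables do not carry over. Pictures are saved under pics/ and viewed, about 8 in all and at most 12, crops included, and the job is handed in when it is done.

Besides the shell and the picture viewer there is one more tool, called as name(argument=value, ...), one argument or row to a line, values as JSON. step_arm: Moves the arm, as the interface text tells. Its arguments: {"type":"object","properties":{"plan":{"type":"array"}},"required":["plan"]}

```bash
ls; mkdir -p pics
python3 - <<'E'
from bench import robot, cams
import cv2
print(robot.get_obs())
for n in ("scene","side"):
    s=cams.snapshot(n); cv2.imwrite(f"pics/{n}0.png",s["frame"][:,:,::-1]); print(n,s["camera_matrix"],s["origin"],s["attitude"])
E
```

```text
pics
{'time': 0.0, 'joint_positions': array([ 1.01089375e+00,  8.79304530e-02,  1.37222917e+00, -2.05316371e-05,
        1.68359881e+00, -1.03102037e-01]), 'qvel': array([ 0.00249773,  0.00129846,  0.00044151, -0.00037125,  0.0006033 ,
       -0.00017096]), 'joint_torque': array([-2.12412924e-03, -3.40189183e+01, -3.02419209e+01,  7.16187176e-02,
        3.31295910e-02, -1.55611942e-04]), 'tool_pos': array([0.24231424, 0.49313795, 0.20433032]), 'ee_rot': array([-3.13943627e+00, -2.02603223e-04,  2.68478961e+00]), 'wrist_force': array([ 0.07184909, -0.39990389, -0.20301728]), 'wrist_torque': array([ 0.00434072,  0.00273806, -0.04557962]), 'width': 0.0942439720391432}
scene [[511.46775211   0.         318.47546718]
 [  0.         511.46775211 243.2378719 ]
 [  0.           0.           1.        ]] [0.93646341 0.52330521 0.92019834] [-2.41723645 -0.00432397  2.48065857]
side [[486.41044724   0.         317.46018243]
 [  0.         486.41044724 241.41431202]
 [  0.           0.           1.        ]] [-0.03106792 -0.69367603  0.61959629] [-2.07402919 -0.00933186 -0.66480387]
```

View pics/scene0.png

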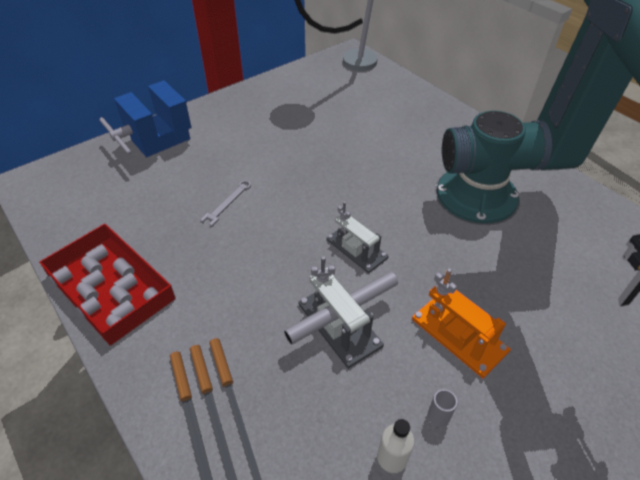

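View pics/side0.png

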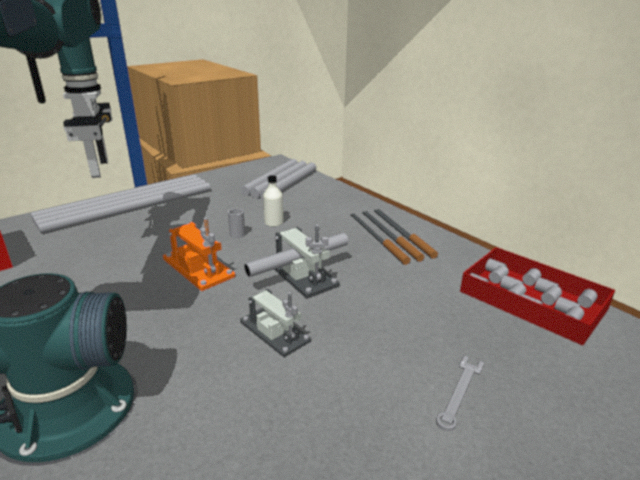

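Both views show three clamp-like things. Scene pixels are orange (462,325), small grey (357,240), and larger grey holding the tube (340,310). In the side view they are at (200,255), (277,322) and (308,260). The larger grey one fits, since it isn't orange, is the bigger of the other two, and holds the tube. I'll confirm it in one enlarged crop.

```bash
cat > h.py <<'E'
import numpy as np, cv2
from scipy.spatial.transform import Rotation as R
from bench import robot, cams
def cam(s, obs=None):
    K=s["camera_matrix"]
    if "T_tool_cam" in s:
        T=np.eye(4); T[:3,:3]=R.from_euler("xyz",obs["ee_rot"]).as_matrix(); T[:3,3]=obs["tool_pos"]
        T=T@s["T_tool_cam"]; return K,T[:3,:3],T[:3,3]
    return K,R.from_euler("xyz",s["attitude"]).as_matrix(),np.array(s["origin"])
def ray(c,uv):
    d=c[1]@np.linalg.inv(c[0])@np.array([*uv,1.]); return c[2],d/np.linalg.norm(d)
def onplane(c,uv,z):
    o,d=ray(c,uv); return o+d*(z-o[2])/d[2]
def tri(rs):
    A=sum(np.eye(3)-np.outer(d,d) for o,d in rs); b=sum((np.eye(3)-np.outer(d,d))@o for o,d in rs)
    p=np.linalg.solve(A,b); return p,[np.linalg.norm(np.cross(p-o,d)) for o,d in rs]
def proj(c,p):
    q=c[0]@c[1].T@(np.asarray(p)-c[2]); return q[:2]/q[2]
E
python3 - <<'E'
import cv2,numpy as np
a=cv2.imread("pics/scene0.png")[195:375,270:410]; b=cv2.imread("pics/side0.png")[215:365,235:355]
a=cv2.resize(a,(420,540),interpolation=cv2.INTER_CUBIC); b=cv2.resize(b,(380,475),interpolation=cv2.INTER_CUBIC)
o=np.zeros((540,800,3),np.uint8); o[:,:420]=a; o[:475,420:]=b; cv2.imwrite("pics/crop1.png",o)
E
```

```text
(no output)
```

View pics/crop1.png

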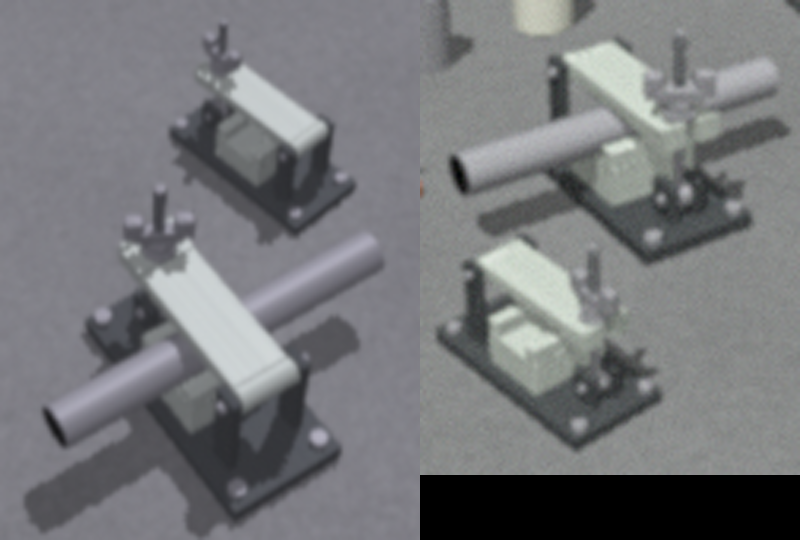

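The crop confirms it: the larger grey clamp holds the tube. Its bolt tip is at about scene (323,258) and side (317,226), and its wing nut is seated at the fork.

Run:
```python
from h import *
a=cams.snapshot("scene");b=cams.snapshot("side");A=cam(a);B=cam(b)
print("boltend",tri([ray(A,(323,258.3)),ray(B,(317.1,226.1))]))
for n,p in (("nearL",(348.3,367.7)),("nearR",(383.3,345)),("farL",(299.3,303.3))): print(n,onplane(A,p,.014))
for n,p in (("tubeL",(289,336.7)),("tubeR",(394,278.3))): print(n,onplane(A,p,.060))
# cap by light mask in scene, at z=.092
print(robot.get_obs()["tool_pos"])
```

```text
boltend (array([0.53517408, 0.02496514, 0.15285059]), [np.float64(0.0012749818999755987), np.float64(0.001274981899975686)])
nearL [0.59383069 0.18366676 0.014     ]
nearR [0.50574993 0.18835625 0.014     ]
farL [0.5791857  0.00329531 0.014     ]
tubeL [0.65946108 0.08034171 0.06      ]
tubeR [0.40049917 0.10081607 0.06      ]
[0.24241693 0.49333051 0.20473741]
```

step_arm(
  plan=[
    [[290,-380,110,-1.19,60],[290,-380,110,-1.19,60],[290,-380,110,-1.19,60],[290,-380,110,-1.19,60],[290,-380,110,-1.19,60],[290,-380,110,-1.19,60],[290,-380,110,-1.19,60],[290,-380,110,-1.19,60]],
  ],
)

```text
time: 0.87
tool_pos: [0.4403, 0.2336, 0.2807]
ee_rot: [3.141, -0.0, 1.679]
wrist_force: [0.9, 0.2, -0.6]
width: 0.0566
```

Run:
```python
from h import *
o=robot.get_obs(); s=cams.snapshot("wrist"); print(s["T_tool_cam"],s["camera_matrix"],o["tool_pos"],o["ee_rot"],o["joint_positions"],o["width"])
A=cam(cams.snapshot("scene"))
for n,uv in (("small",(357,240)),("bottle",(393,465)),("bb",(438,428))): print(n,onplane(A,uv,0.0))
```

```text
[[-9.63994244e-05 -9.74071298e-01 -2.26241239e-01  6.48685337e-02]
 [ 9.99999983e-01 -1.29607336e-04  1.31927154e-04 -2.11431123e-04]
 [-1.57828978e-04 -2.26241222e-01  9.74071293e-01 -1.79265797e-01]
 [ 0.00000000e+00  0.00000000e+00  0.00000000e+00  1.00000000e+00]] [[432.83416098   0.         315.54022768]
 [  0.         432.83416098 247.0878049 ]
 [  0.           0.           1.        ]] [0.44033145 0.23360126 0.28068494] [ 3.14138254e+00 -1.29905644e-04  1.67875072e+00] [ 3.73913408e-01 -3.07732693e-02  1.34400783e+00  7.25012629e-05
  1.82812123e+00  2.65977486e-01] 0.056578898266457914
small [ 3.53383740e-01 -6.83736796e-02 -1.11022302e-16]
bottle [0.64678881 0.3681803  0.        ]
bb [5.37032488e-01 3.70944953e-01 1.11022302e-16]
```

step_arm(
  plan=[
    [[90,-195,-10,-0.15,60],[90,-195,-10,-0.15,60],[90,-195,-10,-0.15,60],[90,-195,-10,-0.15,60],[90,-195,-10,-0.15,60],[90,-195,-10,-0.15,60],[90,-195,-10,-0.15,60],[90,-195,-10,-0.15,60]],
  ],
)

```text
time: 1.63
tool_pos: [0.5293, 0.0412, 0.2698]
ee_rot: [-3.14, -0.001, 1.535]
wrist_force: [-0.4, 0.3, -0.9]
width: 0.0564
```

Run:
```python
from h import *
o=robot.get_obs(); s=cams.snapshot("wrist"); print(o["tool_pos"],o["ee_rot"],o["joint_positions"])
cv2.imwrite("pics/w1.png",s["frame"][:,:,::-1])
```

```text
[0.52932401 0.04118927 0.26980526] [-3.14033765e+00 -1.05206342e-03  1.53524050e+00] [-2.98547369e-02  4.19184506e-02  1.29232440e+00  1.08987153e-03
  1.80859865e+00  5.95651090e-03]
```

View pics/w1.png

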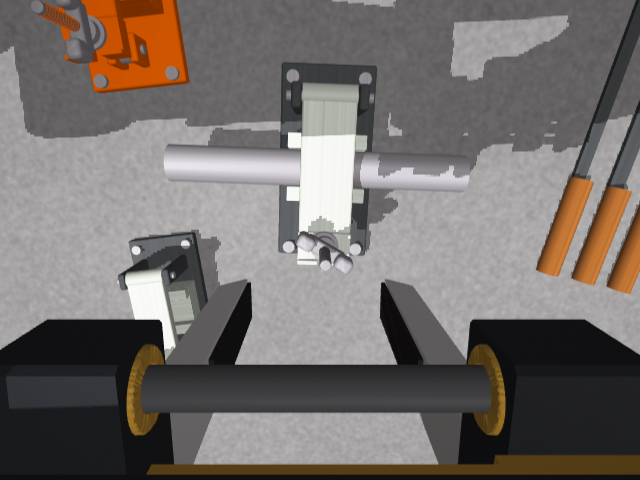

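The wrist view shows the clamp with its hinge at the top (330,90), the cap running down, and the bolt tip near (324,266). The wing ears are at about (304,241) and (344,264). The tube lies across the clamp, with ends at (165,162) and (469,174). I'll enlarge the nut to get the wing line.

Run:
```python
import cv2
a=cv2.imread("pics/w1.png")[210:285,275:375]
cv2.imwrite("pics/w1c.png",cv2.resize(a,(800,600),interpolation=cv2.INTER_CUBIC))
```

```text
(no output)
```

View pics/w1c.png

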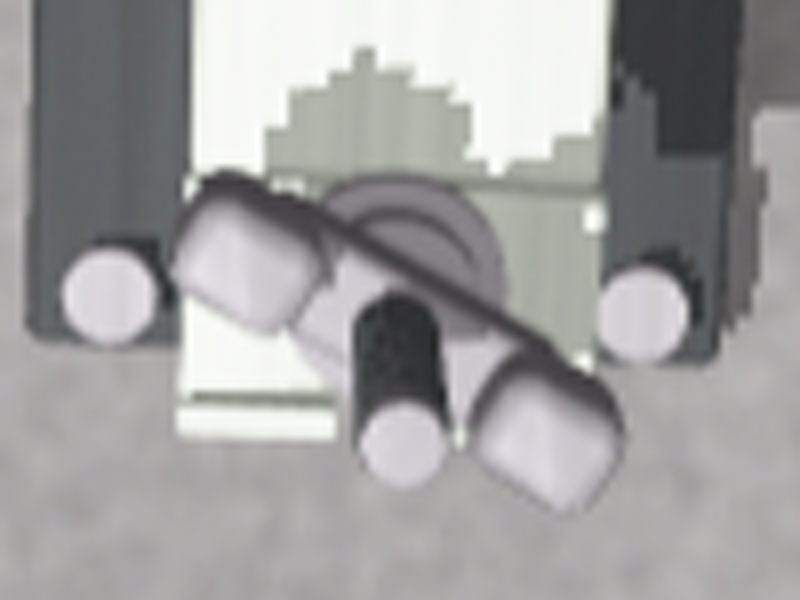

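Run:
```python
from h import *
s=cams.snapshot("wrist"); o=robot.get_obs(); W=cam(s,o); print(o["tool_pos"])
l=onplane(W,(306.3,242.7),.1265); r=onplane(W,(343.25,264.75),.1265)
print("ears",l,r,"mid",(l+r)/2,"wing ang",np.arctan2(*(r-l)[1::-1]),np.linalg.norm(r-l))
print("tip",onplane(W,(325.4,265.6),.158))
S=cam(cams.snapshot("side")); C=cam(cams.snapshot("scene"))
print("tip tri",tri([ray(W,(325.4,265.6)),ray(S,(317.1,226.1)),ray(C,(323,258.3))]))
c=[onplane(W,p,.014)for p in((282,63),(376,67),(364.8,255.3),(278.5,252.5))]
for p in c: print("corner",p)
d=(c[3]+c[2]-c[0]-c[1]);print("base yaw",np.arctan2(d[1],d[0]))
t=[onplane(W,p,.06) for p in((165,162),(469,174))];d=t[1]-t[0];print("tube",t,np.arctan2(d[1],d[0])-np.pi/2)
```

```text
[0.52916605 0.04217045 0.27045356]
ears [0.52176143 0.03574754 0.1265    ] [0.54967293 0.01732715 0.1265    ] mid [0.53571718 0.02653735 0.1265    ] wing ang -0.5833431590344733 0.03344193036657986
tip [0.53539077 0.02585253 0.158     ]
tip tri (array([0.53524306, 0.0247638 , 0.15291469]), [np.float64(0.00038114038865846964), np.float64(0.0010960924282704138), np.float64(0.0014596725320768782)])
corner [0.50226653 0.18476595 0.014     ]
corner [0.59064483 0.17828356 0.014     ]
corner [ 0.57866248 -0.00441226  0.014     ]
corner [0.48929501 0.00157668 0.014     ]
base yaw -1.638892263440045
tube [array([0.39777836, 0.09830979, 0.06      ]), array([0.66687629, 0.07881185, 0.06      ])] -1.6431266102244884
```

step_arm(
  plan=[
    [[6,-16,-60,-2.12,45],[6,-16,-60,-2.12,45],[6,-16,-60,-2.12,45],[6,-16,-60,-2.12,45],[6,-16,-60,-2.12,45],[6,-16,-60,-2.12,45],[6,-16,-60,-2.12,45],[6,-16,-60,-2.12,45]],
  ],
)

```text
time: 2.5
tool_pos: [0.5354, 0.0259, 0.2107]
ee_rot: [3.141, -0.001, 0.531]
wrist_force: [0.6, -0.1, -0.4]
width: 0.0423
```

step_arm(
  plan=[
    [[0,0,0,-1.13,45],[0,0,0,-1.13,45],[0,0,0,-1.13,45],[0,0,0,-1.13,45],[0,0,0,-1.13,45],[0,0,0,-1.13,45],[0,0,0,-1.13,45],[0,0,0,-1.13,45]],
  ],
)

```text
time: 3.17
tool_pos: [0.5354, 0.0259, 0.2107]
ee_rot: [-3.141, -0.001, -0.469]
wrist_force: [0.4, 0.1, -0.3]
width: 0.0424
```

step_arm(
  plan=[
    [[0,0,0,-0.115,45],[0,0,-40,-0.115,45],[0,0,-70,-0.115,45],[0,0,-90,-0.115,45],[0,0,-102,-0.115,45],[0,0,-102,-0.115,45]],
  ],
)

```text
time: 3.67
tool_pos: [0.5334, 0.0256, 0.1052]
ee_rot: [3.139, 0.005, -0.578]
wrist_force: [0.5, 0.3, -0.7]
width: 0.0424
```

Run:
```python
from h import *
o=robot.get_obs(); s=cams.snapshot("wrist"); print(o["tool_pos"],o["ee_rot"],o["wrist_force"],o["joint_positions"][5])
cv2.imwrite("pics/w2.png",s["frame"][:,:,::-1])
```

```text
[0.53342135 0.02558707 0.10517735] [ 3.13867867  0.005263   -0.57843256] [ 0.53312699  0.3042122  -0.71623051] 2.0909025317570156
```

View pics/w2.png

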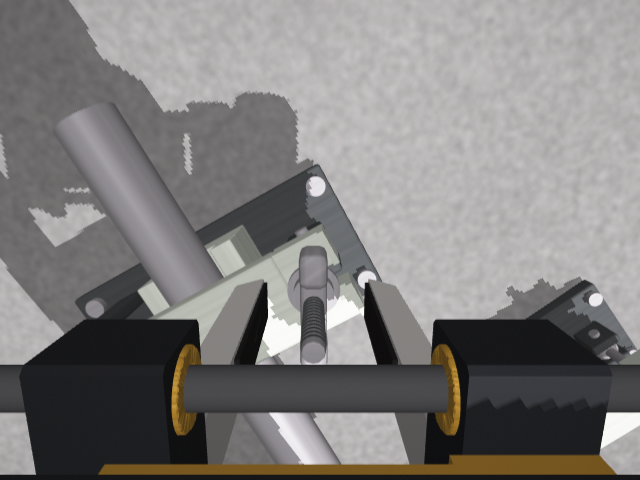

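The wings (ear at 313,262, bolt 313,350) run straight along the tool, centred between the fingertips at (258,285) and (372,285). I'll raise 2 mm and close.

step_arm(
  plan=[
    [[1,0,2,0,45],[1,0,2,0,0],[1,0,2,0,0],[1,0,2,0,0],[1,0,2,0,0],[1,0,2,0,0],[1,0,2,0,0]],
  ],
)

```text
time: 4.3
tool_pos: [0.5369, 0.0244, 0.1106]
ee_rot: [-3.141, -0.001, -0.58]
wrist_force: [0.4, -0.4, 1.2]
width: 0.0102
```

step_arm(
  plan=[
    [[0,0,0,0,25],[0,0,0,0,25],[-1.5,1,-3,0,25],[-1.5,1,-3,0,25],[-1.5,1,-3,0,0],[-1.5,1,-3,0,0],[-1.5,1,-3,0,0],[-1.5,1,-3,0,0]],
  ],
)

```text
time: 4.97
tool_pos: [0.5351, 0.0254, 0.1071]
ee_rot: [3.141, 0.0, -0.58]
wrist_force: [-0.2, 0.6, 0.5]
width: 0.0105
```

step_arm(
  plan=[
    [[0,0,0.1,0.12,0],[0,0,0.3,0.24,0],[0,0,0.4,0.36,0],[0,0,0.6,0.48,0],[0,0,0.8,0.6,0],[0,0,0.9,0.72,0],[0,0,1.1,0.84,0],[0,0,1.2,0.96,0]],
  ],
)

```text
time: 5.63
tool_pos: [0.5352, 0.0253, 0.1083]
ee_rot: [3.141, 0.0, 0.385]
wrist_force: [-0.2, 0.4, -0.1]
width: 0.0107
```

step_arm(
  plan=[
    [[0,0,0.1,0.12,0],[0,0,0.3,0.24,0],[0,0,0.4,0.36,0],[0,0,0.6,0.48,0],[0,0,0.8,0.6,0],[0,0,0.9,0.72,0],[0,0,1.1,0.84,0],[0,0,1.2,0.96,0]],
  ],
)

```text
time: 6.3
tool_pos: [0.5353, 0.0252, 0.1096]
ee_rot: [3.141, 0.0, 1.345]
wrist_force: [-0.2, 0.6, -0.9]
width: 0.0106
```

step_arm(
  plan=[
    [[0,0,0.1,0.12,0],[0,0,0.3,0.24,0],[0,0,0.4,0.36,0],[0,0,0.6,0.48,0],[0,0,0.8,0.6,0],[0,0,0.9,0.72,0],[0,0,1.1,0.84,0],[0,0,1.2,0.96,0]],
  ],
)

```text
time: 6.97
tool_pos: [0.5354, 0.0253, 0.1108]
ee_rot: [3.141, 0.0, 2.305]
wrist_force: [0.5, -0.3, -0.4]
width: 0.0109
```

step_arm(
  plan=[
    [[0,0,0.1,0.12,0],[0,0,0.3,0.24,0],[0,0,0.4,0.36,0],[0,0,0.6,0.48,0],[0,0,0.8,0.6,0],[0,0,0.9,0.72,0],[0,0,1.1,0.84,0],[0,0,1.2,0.96,0]],
  ],
)

```text
time: 7.63
tool_pos: [0.5354, 0.0254, 0.112]
ee_rot: [3.141, 0.001, -3.018]
wrist_force: [0.1, 0.0, 0.5]
width: 0.0104
```

step_arm(
  plan=[
    [[0,0,0.1,0.12,0],[0,0,0.3,0.24,0],[0,0,0.4,0.36,0],[0,0,0.6,0.48,0],[0,0,0.8,0.6,0],[0,0,0.9,0.7,0],[0,0,0.9,0.7,0]],
  ],
)

```text
time: 8.22
tool_pos: [0.5353, 0.0255, 0.1129]
ee_rot: [3.141, 0.0, -2.322]
wrist_force: [0.2, -0.5, 0.4]
width: 0.0106
```

step_arm(
  plan=[
    [[0,0,0,0,40],[0,0,0,0,40],[0,0,0,0,40],[0,0,30,0,40],[0,0,60,0,40],[0,0,75,0,40],[0,0,75,0,40]],
  ],
)

```text
time: 8.8
tool_pos: [0.5376, 0.0252, 0.193]
ee_rot: [-3.135, 0.006, -2.324]
wrist_force: [1.3, 0.1, 1.6]
width: 0.0378
```

Run:
```python
from h import *
o=robot.get_obs(); s=cams.snapshot("wrist"); print(o["tool_pos"],o["ee_rot"],o["wrist_force"],o["joint_positions"])
b=cams.snapshot("side")["frame"][205:305,235:365,::-1]; w=s["frame"][150:450,170:470,::-1]
im=np.zeros((440,800,3),np.uint8); im[:400,:400]=cv2.resize(w,(400,400)); im[:308,400:]=cv2.resize(b,(400,308),interpolation=cv2.INTER_CUBIC)
cv2.imwrite("pics/c3.png",im)
```

```text
[0.537586   0.0252216  0.19301387] [-3.1345704   0.00582011 -2.324307  ] [1.29952191 0.05381708 1.64676993] [-5.84647305e-02  5.65478250e-02  1.42795246e+00 -2.73915856e-05
  1.64797181e+00 -2.44652851e+00]
```

View pics/c3.png

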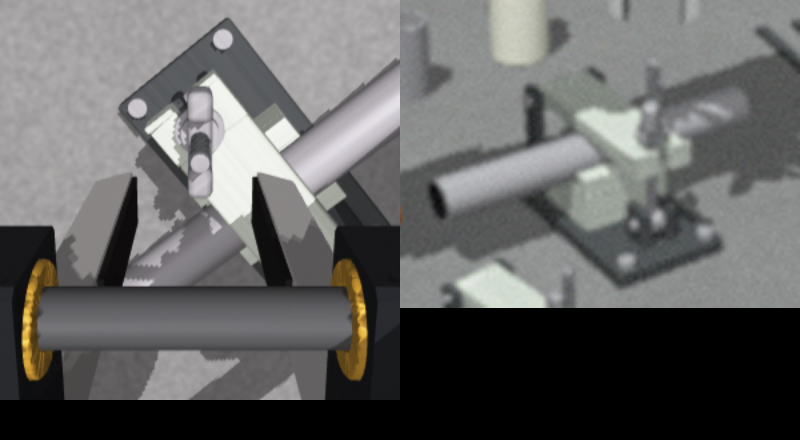

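The wings ended aligned with the tool, so the nut followed the full 4.55 rad (about 5.8 mm up), and the tube is still in place. Next I'll turn the tool square to the clamp and shut the fingers behind the bolt.

step_arm(
  plan=[
    [[0,22,0,-2.457,0],[0,22,0,-2.457,0],[0,22,0,-2.457,0],[0,22,0,-2.457,0],[0,22,0,-2.457,0],[0,22,0,-2.457,0],[0,22,0,-2.457,0],[0,22,0,-2.457,0]],
  ],
)

```text
time: 9.57
tool_pos: [0.5339, 0.0474, 0.1851]
ee_rot: [-3.141, -0.005, 2.953]
wrist_force: [-0.3, 0.1, 1.1]
width: 0.0009
```

step_arm(
  plan=[
    [[0,0,0,-1.457,0],[0,0,0,-1.457,0],[0,0,0,-1.457,0],[0,0,0,-1.457,0],[0,0,0,-1.457,0],[0,0,0,-1.457,0],[0,0,0,-1.457,0],[0,0,0,-1.457,0]],
  ],
)

```text
time: 10.23
tool_pos: [0.5339, 0.0474, 0.185]
ee_rot: [-3.137, -0.002, 1.953]
wrist_force: [-0.1, -0.3, 0.1]
width: 0.0006
```

step_arm(
  plan=[
    [[0,0,0,-0.457,0],[0,0,0,-0.457,0],[0,0,0,-0.457,0],[0,0,0,-0.457,0],[0,0,-20,-0.457,0],[0,0,-35,-0.457,0],[0,0,-44,-0.457,0],[0,0,-44,-0.457,0]],
  ],
)

```text
time: 10.9
tool_pos: [0.5324, 0.0474, 0.1392]
ee_rot: [-3.133, 0.0, 1.503]
wrist_force: [-0.3, 0.2, 0.3]
width: 0.0003
```

step_arm(
  plan=[
    [[2,-6,1,0,0],[2,-10,1,0,0],[2,-15,1,0,0],[1,-20,1,0,0],[0,-26,0,0,0],[0,-32,-1,0,0],[0,-37,-2,0,0],[0,-43,-3,0,0]],
  ],
)

```text
time: 11.57
tool_pos: [0.535, 0.0038, 0.1412]
ee_rot: [3.142, -0.0, 1.503]
wrist_force: [-1.0, 1.8, 0.0]
width: 0.0006
```

step_arm(
  plan=[
    [[0,-10,-4,0,0],[-1,-21,-9,0,0],[-2,-31,-15,0,0],[-3,-40,-21,0,0],[-3,-49,-29,0,0],[-4,-57,-37,0,0],[-4,-64,-46,0,0],[-5,-70,-56,0,0]],
  ],
)

```text
time: 12.23
tool_pos: [0.5298, -0.0672, 0.0842]
ee_rot: [-3.141, 0.001, 1.502]
wrist_force: [-1.6, -1.2, 0.7]
width: 0.0003
```

step_arm(
  plan=[
    [[0,-3,-6,0,0],[0,-5,-12,0,0],[-1,-7,-18,0,0],[-1,-8,-25,0,0],[-1,-8,-25,0,0]],
  ],
)

```text
time: 12.65
tool_pos: [0.5283, -0.0729, 0.058]
ee_rot: [-3.139, -0.001, 1.503]
wrist_force: [0.2, 0.1, -0.2]
width: 0.0007
```

Run:
```python
from h import *
o=robot.get_obs(); print(o["tool_pos"],o["wrist_force"])
a=cams.snapshot("scene")["frame"][210:380,240:440,::-1]; b=cams.snapshot("side")["frame"][160:330,220:420,::-1]
cv2.imwrite("pics/c4.png",cv2.resize(np.hstack([a,b]),(800,340),interpolation=cv2.INTER_CUBIC))
```

```text
[ 0.52833025 -0.07294073  0.05802379] [ 0.1604118   0.14978824 -0.18081772]
```

View pics/c4.png

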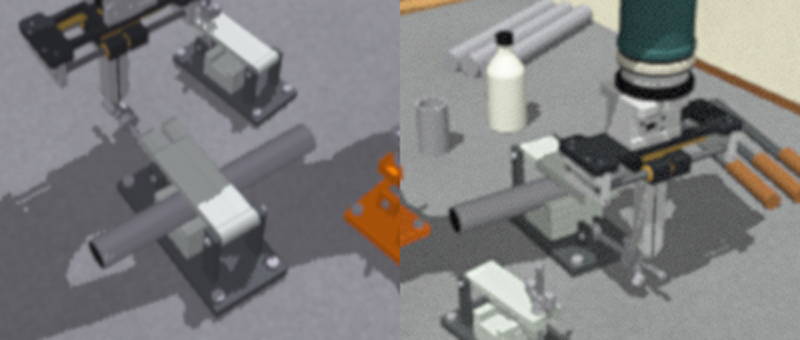

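Both views show the bolt swung out below the fingertips (scene crop 120,110; side crop 640,270), and the fork slot is empty. The tube is still in place. I'll rise and move over the fork with open jaws.

step_arm(
  plan=[
    [[0,0,40,0,0],[0,0,80,0,0],[0,0,120,0,0],[0,10,150,0,80],[2,50,160,0,80],[5,90,160,0,80],[7,102,160,0,80],[7,102,160,0,80]],
  ],
)

```text
time: 13.42
tool_pos: [0.5366, 0.0315, 0.2208]
ee_rot: [3.14, -0.001, 1.508]
wrist_force: [-0.1, 0.5, -0.1]
width: 0.0305
```

step_arm(
  plan=[
    [[0,0,0,0,80],[0,0,0,0,80]],
  ],
)

```text
time: 13.58
tool_pos: [0.536, 0.0275, 0.2194]
ee_rot: [-3.141, 0.001, 1.502]
wrist_force: [-0.2, -0.5, 0.5]
width: 0.0439
```

Run:
```python
from h import *
o=robot.get_obs(); s=cams.snapshot("wrist"); print(o["tool_pos"],o["ee_rot"],o["width"])
cv2.imwrite("pics/w5.png",s["frame"][:,:,::-1])
```

```text
[0.53602172 0.02749728 0.21942782] [-3.14084628e+00  8.40081002e-04  1.50228947e+00] 0.04393406495504609
```

View pics/w5.png

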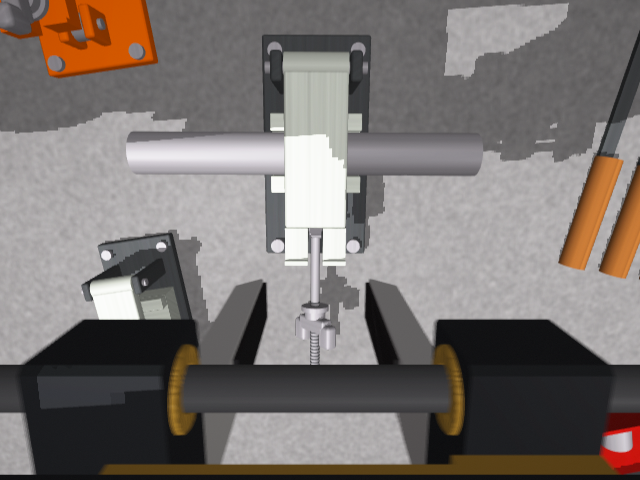

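Run:
```python
from h import *
o=robot.get_obs(); s=cams.snapshot("wrist"); W=cam(s,o)
for p in((285,245),(347,245),(315,262),(347,229),(285,229)): print(p,onplane(W,p,.092 if p[1]!=262 else .096))
cx=np.array([np.cos(-1.64),np.sin(-1.64),0]);cy=np.array([-cx[1],cx[0],0]); O=np.array([.5355,.026,0])-.062*cx
o_,d=ray(W,(315,312)); t=-((o_-O)@cy)/(d@cy) 
# in-plane (x,z) line: solve |P-pivot|=0.07 on ray using x,z coords
for L in(.066,.07,.074,):
  ts=np.linspace(.2,.6,4000); P=o_+ts[:,None]*d; q=np.c_[(P-O)@cx-.062,P[:,2]-.03]; r=np.hypot(*q.T)
  i=np.where(np.diff(np.sign(r-L)))[0]; print(L,[(round(float(np.arctan2(*q[k])),2),q[k].round(3)) for k in i])
print(o["width"])
```

```text
(285, 245) [0.51326827 0.02382608 0.092     ]
(347, 245) [0.55820356 0.02071133 0.092     ]
(315, 262) [0.53420587 0.01064112 0.096     ]
(347, 229) [0.55882879 0.03251587 0.092     ]
(285, 229) [0.51427688 0.03560556 0.092     ]
0.066 []
0.07 []
0.074 []
0.04803657546780474
```

Run:
```python
from h import *
o=robot.get_obs(); s=cams.snapshot("wrist"); W=cam(s,o)
cx=np.array([np.cos(-1.64),np.sin(-1.64),0]);O=np.array([.5355,.026,0])-.062*cx
for p in((315,235),(315,306),(315,320),(315,345)):
  o_,d=ray(W,p)
  for z in(.03,.04,.05,.06,.07):
    P=o_+d*(z-o_[2])/d[2]; x=(P-O)@cx-.062; print(p,z,round(x,4),"r",round(np.hypot(x,z-.03),4),"th",round(np.arctan2(x,z-.03),2))
```

```text
(315, 235) 0.03 0.009 r 0.009 th 1.57
(315, 235) 0.04 0.007 r 0.0122 th 0.61
(315, 235) 0.05 0.0049 r 0.0206 th 0.24
(315, 235) 0.06 0.0029 r 0.0301 th 0.1
(315, 235) 0.07 0.0009 r 0.04 th 0.02
(315, 306) 0.03 0.0744 r 0.0744 th 1.57
(315, 306) 0.04 0.0706 r 0.0713 th 1.43
(315, 306) 0.05 0.0668 r 0.0697 th 1.28
(315, 306) 0.06 0.063 r 0.0698 th 1.13
(315, 306) 0.07 0.0592 r 0.0714 th 0.98
(315, 320) 0.03 0.0879 r 0.0879 th 1.57
(315, 320) 0.04 0.0837 r 0.0843 th 1.45
(315, 320) 0.05 0.0796 r 0.082 th 1.32
(315, 320) 0.06 0.0754 r 0.0811 th 1.19
(315, 320) 0.07 0.0712 r 0.0817 th 1.06
(315, 345) 0.03 0.1126 r 0.1126 th 1.57
(315, 345) 0.04 0.1077 r 0.1082 th 1.48
(315, 345) 0.05 0.1029 r 0.1048 th 1.38
(315, 345) 0.06 0.0981 r 0.1025 th 1.27
(315, 345) 0.07 0.0932 r 0.1014 th 1.17
```

The bolt is down: its shaft runs from (315,235) in the slot to the nut at (315,320). The finger geometry puts it near 1.35 rad, and the fork centre measures x≈0.536. Next I'll descend and pinch the fork.

step_arm(
  plan=[
    [[0,-1.5,0,0,80],[0,-1.5,-20,0,80],[0,-1.5,-55,0,80],[0,-1.5,-90,0,80],[0,-1.5,-120,0,80],[0,-1.5,-140,0,80],[0,-1.5,-151,0,80],[0,-1.5,-151,0,80]],
  ],
)

```text
time: 14.4
tool_pos: [0.534, 0.0264, 0.0658]
ee_rot: [-3.135, 0.0, 1.502]
wrist_force: [-0.5, -0.3, -0.3]
width: 0.0749
```

step_arm(
  plan=[
    [[0,0,0,0,80],[0,0,0,0,30],[0,0,0,0,30],[0,0,0,0,30],[0,0,0,0,30],[0,0,0,0,30]],
  ],
)

```text
time: 14.9
tool_pos: [0.5362, 0.0269, 0.0698]
ee_rot: [3.141, 0.0, 1.503]
wrist_force: [-7.4, -0.8, 5.4]
width: 0.0452
```

step_arm(
  plan=[
    [[-1,0,4,0,30],[-1,1,9,0,30],[-1,2,15,0,30],[-1,4,24,0,30],[-0.5,5.5,29.5,0,30],[-0.5,7.5,35,0,30],[0,10,41,0,30],[0,12,46,0,30]],
  ],
)

```text
time: 15.57
tool_pos: [0.5362, 0.0389, 0.1154]
ee_rot: [3.141, 0.0, 1.503]
wrist_force: [3.4, -0.2, -5.1]
width: 0.0434
```

step_arm(
  plan=[
    [[0,6,10.5,0,30],[0.5,12.5,20.5,0,30],[1,20.5,29.5,0,30],[2,29,38,0,30],[2.5,38.5,45.5,0,30],[3,49,51.5,0,30],[4,59.5,57,0,30],[5,71,61.5,0,30]],
  ],
)

```text
time: 16.23
tool_pos: [0.5414, 0.109, 0.1771]
ee_rot: [3.141, 0.003, 1.502]
wrist_force: [4.0, -4.3, -6.2]
width: 0.0434
```

step_arm(
  plan=[
    [[0.5,6,1.5,0,30],[1,12,3,0,30],[1,18,4,0,30],[1.5,24,5,0,30],[1.5,24,5,0,30]],
  ],
)

```text
time: 16.65
tool_pos: [0.5432, 0.1335, 0.1828]
ee_rot: [3.14, 0.003, 1.503]
wrist_force: [4.0, -3.1, -2.6]
width: 0.0432
```

Run:
```python
from h import *
o=robot.get_obs(); print(o["tool_pos"],o["wrist_force"],o["width"])
a=cams.snapshot("scene")["frame"][190:380,240:440,::-1]; b=cams.snapshot("side")["frame"][140:330,220:420,::-1]
cv2.imwrite("pics/c6.png",cv2.resize(np.hstack([a,b]),(800,380),interpolation=cv2.INTER_CUBIC))
```

```text
[0.54321083 0.13349786 0.18276661] [ 4.03067128 -3.085964   -2.56971522] 0.04320406812120084
```

View pics/c6.png

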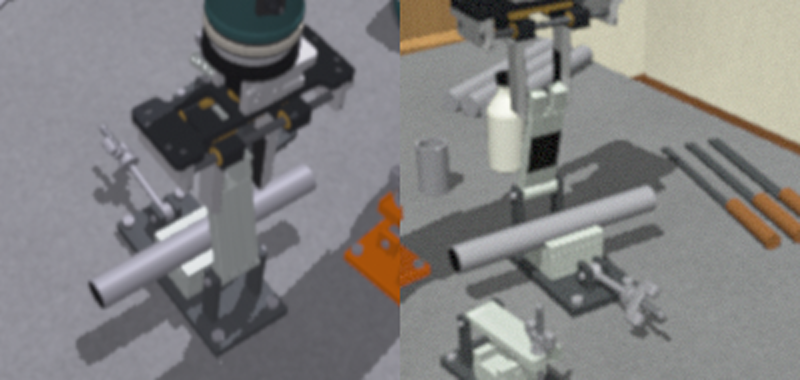

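The cap stands nearly upright between the fingers (side crop 545,130). The bolt is down and the tube is in the cradle. I'll release it and rise.

step_arm(
  plan=[
    [[0,0,0,0,80],[0,0,0,0,80],[0,0,0,0,80],[0,0,0,0,80],[0,0,10,0,80],[0,0,35,0,80],[0,0,70,0,80],[0,0,105,0,80]],
  ],
)

```text
time: 17.42
tool_pos: [0.5417, 0.134, 0.2874]
ee_rot: [-3.139, 0.0, 1.503]
wrist_force: [0.5, -0.8, -0.6]
width: 0.0755
```

step_arm(
  plan=[
    [[0,0,30,0,80],[-30,0,40,0,80],[-60,-40,40,0,80],[-90,-80,40,0,80],[-90,-120,40,0,80],[-90,-150,40,0,80],[-90,-150,40,0,80],[-90,-150,40,0,80]],
  ],
)

```text
time: 18.08
tool_pos: [0.4522, -0.0178, 0.3275]
ee_rot: [3.14, -0.0, 1.498]
wrist_force: [-0.7, -0.4, 0.1]
width: 0.0752
```

Run:
```python
from h import *
o=robot.get_obs(); print(o["tool_pos"],o["wrist_force"],o["width"],o["time"])
a=cams.snapshot("scene")["frame"][:,:,::-1]; b=cams.snapshot("side")["frame"][100:460,:,::-1]
im=np.zeros((600,800,3),np.uint8); im[:300,:400]=cv2.resize(a,(400,300)); im[:300,400:]=cv2.resize(a[200:380,240:480],(400,300)); im[300:,:533]=cv2.resize(b,(533,300))
c=cv2.resize(b[50:220,220:380],(267,284)); im[300:584,533:]=c; cv2.imwrite("pics/c7.png",im)
```

```text
[ 0.45224758 -0.01779432  0.32748249] [-0.7205426  -0.37410328  0.07673676] 0.0752208507221493 18.0833
```

View pics/c7.png

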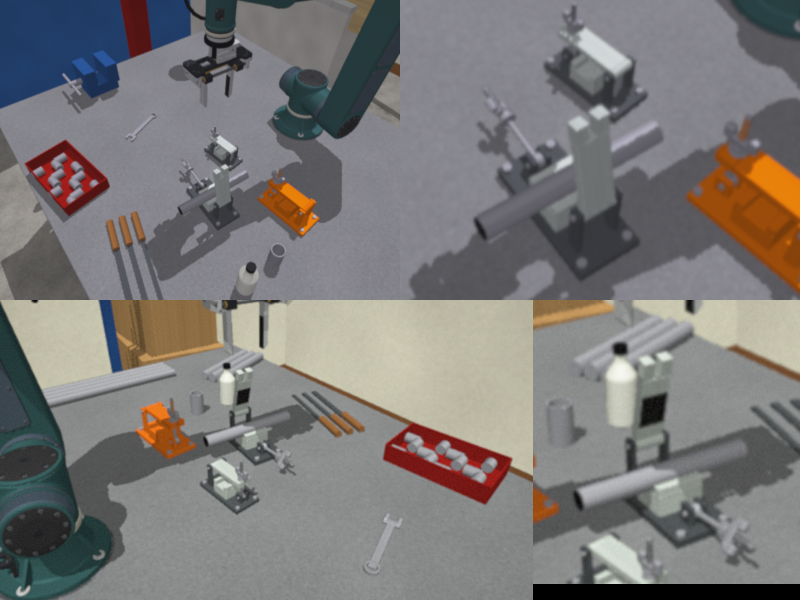

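Cap upright, bolt swung out low, tube in the cradle, bystanders unmoved and the robot clear. I'll do one numeric check of the bolt and cap angles before handing in.

Run:
```python
from h import *
S=cam(cams.snapshot("side")); C=cam(cams.snapshot("scene"))
cx=np.array([np.cos(-1.64),np.sin(-1.64),0]);O=np.array([.5355,.026,0])-.062*cx
p,e=tri([ray(C,(294,257)),ray(S,(350,314.7))]); x=(p-O)@cx-.062; print("bolt end",p,e,"angle",np.arctan2(x,p[2]-.03))
# cap top (tine tips): scene crop (590,112), side crop (655,360)
p,e=tri([ray(C,(240+190/1.667,200+112/1.667)),ray(S,(220+122/1.67,150+60/1.67))]); x=(p-O)@cx+.058; print("cap tip",p,e,"angle",np.arctan2(p[2]-.085,x))
```

```text
bolt end [ 0.51337024 -0.11108914  0.01268867] [np.float64(0.002725956826628504), np.float64(0.002725956826628522)] angle 1.6953287536387076
cap tip [0.53713275 0.11417261 0.21425193] [np.float64(0.0018039191018902729), np.float64(0.0018039191018903165)] angle 1.3286408840283144
```

```bash
python3 -c "
from bench import robot
print(robot.close_job())"
```

```text
the job is handed in; nothing more can be done
None
```

The clamp is open and the job is handed in after about 18 s of the 72 s allowed. I backed the wing nut off about 4.55 rad (roughly 5.8 mm), pushed the eyebolt out and down, then pinched the fork, folded the cap up, released it and moved clear.

- **Final pictures:** the cap stands open, the bolt lies out and low, and the tube is in its cradle. The wrench, bottle, shell and the other two clamps look unmoved, and nothing was touching the robot.
- **Forces:** the largest wrist-force reading at the end of a move was about 9 N.
- **Cap angle:** about 1.33 rad by triangulation, against about 1.4 rad commanded. Both are past 60 degrees (1.05 rad).
- **Bolt angle:** the two checks disagreed. Triangulation of its end gave 1.70 rad, which is past the 1.45 rad stop, so that reading is a few millimetres off. The finger path and the wrist view gave about 1.2 to 1.35 rad. All are past 60 degrees.

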